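# Start the bench timer against its stop

## Task

Start the loose bench timer, the white block with a push bar sticking out of one end. Set it upright on the bench with its plain end back against the aluminium bench stop, roughly at the middle of the stop, so that it cannot slide away, then press the push bar all the way in. Leave the timer standing there against the stop with the bar in.

Things in the scene. Friction and masses are not known exactly. Their poses are not given: they have to be found in the camera images.
- timer_centre (a point): Centre of the loose bench timer: white plastic block with a dark display window on top, 96 mm long (x), 50 wide (y), 50 high, about 0.25 kg, upright on the bench (this point 25 mm above it). x points from the push-bar end to the plain end, z up. Plain end 48 mm ahead along +x, bar end wall 48 mm behind. Grip across the 50 mm width from above. Pushed with nothing behind it, it slides.
- bar_face (a point): Centre of the outer face of the timer's push bar: grey cap 30 mm wide, 20 high, 12 thick, on a short stem in the timer's -x end. The face stands 20 mm out from the end wall when the bar is out, its middle 28 mm above the bench. Same axes as the timer: the bar is pressed along +x, level.
- start_bar (a joint): Travel of the push bar into the timer, m: 0 = out (as found), 0.008 = fully in. It needs about 7 N to move, stops hard at 8 mm and stays where it is left; it does not spring back.
- stop_face (a point): Middle of the upright face of the bench stop, 25 mm above the bench. The stop is a plain aluminium angle bar screwed to the bench, 120 mm long (y), upright 40 mm high and 16 thick, with a low screwed flange behind (48 mm deep in all). x points level into the stop, away from the robot's side; the free side in front of the face is -x. It does not move.
Things that resemble listed ones, but are neither listed nor needed, are in the scene too. Leave any turquoise look-alike of the part that bears timer_centre alone.

How it is judged:
By the outcome, as a careful person would: the job done as asked, in the order asked, and still so for the second after the job is handed in, with the robot touching nothing.
It also fails if it takes over 40 s, if anything falls off the work surface, if the arm or the gripper's body presses on something with over 40 N, if the wrist force passes 120 N, or if a joint passes its speed limit or range.

## Robot

A 6-joint arm with a two-finger parallel gripper is mounted at the origin on the work surface; the furniture and walls round the work are solid. World frame = base frame: x ahead of the robot, y to its left, z up, the work surface at z = 0. Lengths are in m, angles in rad, forces in N, time in s.
With the tool pointing down it reaches from about 0.3 to 0.775 m from the base axis. Payload 14.6 kg.
Tool frame: the origin (TCP) lies between the finger pads; the fingertips stand 14 mm ahead of it and the grasp point (between the pads) lies 5 mm behind it (env.tcp_to_tips is the distance from the TCP to the fingertips, in m); z points along the fingers, y is the direction in which the jaws open and shut (so a half turn about z gives the same grasp; the last joint's range is limited). The gripper opens to 94 mm and grips with 3 to 60 N. Pads are 16 mm wide; open, the fingers measure 119 mm over their backs; the gripper's body (75 mm by 177 mm) begins 78 mm behind the grasp point.
Start: joints at [-1.273, 0.3, 1.521, -0, 1.321, -0.067], TCP at [0.196, -0.514, 0.219] pointing down, gripper open.
Joint ranges: [-3.03, 3.03], [-0.79, 2.21], [0.23, 2.52], [-1.04, 4.18], [0, 3.07], [-2.55, 2.55]. Speed limits (rad/s): [2.22, 2.22, 2.57, 3.14, 3.14, 3.14].

## Interface

Orientations are given as a rotation vector (axis times angle).
In Python, from station import env, viewer, monitor gives the robot as it stands. Calls block until the motion is done:
- env.goto(position, orientation): joint-space move of the TCP to a pose.
- env.move_l(position, frame=None, speed=0.15): straight line of the TCP; frame=None keeps the orientation; speed is the mean speed in m/s.
- env.move_joints(angles): joint-space move.
- env.release() and env.grasp(): open the fingers fully, or close them until they stop; the grip force is fixed at half the most.
- env.wait(seconds).
- env.solve_ik(position, orientation): joint angles nearest the present ones, or None.
- viewer.camera(name): name is "scene" or "top" or "wrist"; returns a dict with "frame" (420x560x3 uint8, blue, green, red), "intrinsics" (3x3 intrinsics, pixels), "pose" (4x4, takes a point from camera to world coordinates); the wrist camera has in their place "T_tool_cam" (4x4, takes a point from camera to tool coordinates, whose origin is the TCP and whose axes are the flange's). Camera axes: x right, y up, looking along -z (the intrinsics and any distortion apply to the point x, -y, -z); pixel columns grow to the right and rows downward; lengths in m; the calibration is good to about 2 mm. A picture is of the moment at which its call begins: read the wrist's pose just before it. There is no depth.
A pose or a line that the arm cannot do raises env.MotionError and nothing moves.
- env.finish_job(): hands the job in, once; it reports no verdict.
Readings, each from a call of its own:
- monitor.current_t(): time.
- monitor.current_q(): joint angles.
- monitor.current_joint_vel(): joint speeds.
- monitor.current_joint_efforts(): joint torques, N m.
- monitor.current_tcp_pos(): TCP position.
- monitor.current_eef_rot(): TCP orientation.
- monitor.current_force(): force on the tool from outside, world axes, zero at the start.
- monitor.current_wrist_torque(): the same for the moment, N m.
- monitor.current_gripper_width(): opening from 0.0 (shut) to 1.0 (fully open).
Only numpy, scipy, OpenCV 4.12 (cv2) and the standard library are available. Lean on these libraries where they do the work, as an engineer would, in place of code of your own. Each camera call takes 0.05 s, during which the arm holds its last target. There are 200 camera calls.

## Working session

There is one attempt and no reset: what is moved stays moved. The work goes in short steps, each a Python script; the robot and the scene stay as the last script left them, time stands still between calls to the robot, and variables do not carry over. Pictures are saved under pics/ and viewed, about 8 in all and at most 12, crops included, and the job is handed in when it is done.

```bash
ls; mkdir -p pics; python3 - <<'E'
from station import env, viewer, monitor
import cv2, numpy as np
for n in("scene","top"):
    c=viewer.camera(n); cv2.imwrite(f"pics/{n}0.png",c["frame"]); print(n,c["intrinsics"].tolist(),np.round(c["pose"],4).tolist(),[k for k in c])
print(monitor.current_t(), monitor.current_eef_rot(), monitor.current_force())
E
```

```text
pics
scene [[501.88857614535124, 0.0, 277.016900939706], [0.0, 501.88857614535124, 209.5917378261255], [0.0, 0.0, 1.0]] [[0.7103, 0.4107, -0.5716, -0.1007], [-0.7039, 0.409, -0.5808, -0.7987], [-0.0048, 0.8149, 0.5796, 0.5535], [0.0, 0.0, 0.0, 1.0]] ['frame', 'intrinsics', 'pose']
top [[499.54909351871726, 0.0, 277.3999928723569], [0.0, 499.54909351871726, 204.86993737816178], [0.0, 0.0, 1.0]] [[-0.0182, 0.9981, -0.0592, 0.3486], [-0.9998, -0.0175, 0.0122, -0.3154], [0.0111, 0.0594, 0.9982, 0.913], [0.0, 0.0, 0.0, 1.0]] ['frame', 'intrinsics', 'pose']
0.1 [-3.08856634e+00 -5.69639541e-01  1.40324953e-04] [ 0.28769164 -0.01021774 -0.27064789]
```

View pics/top0.png

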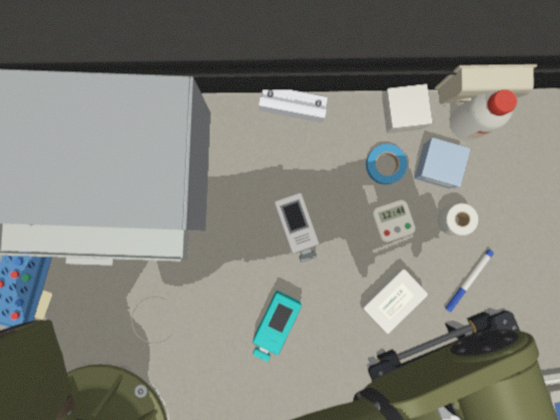

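View pics/scene0.png

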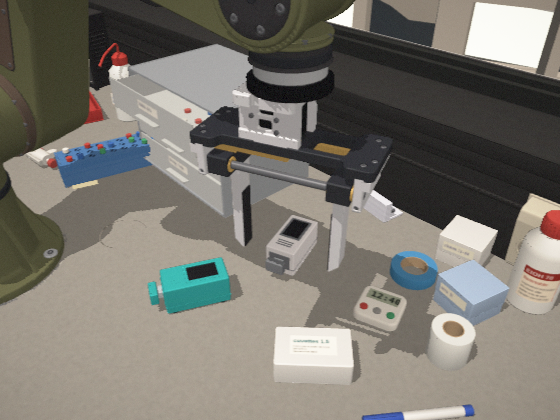

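Candidates seen from the top: the white block at (297,222) with a grey bar at (307,254), the turquoise look-alike at (277,322), and the digital timer at (394,220). Only the white block has a push bar and a display window, so it fits the description. The stop is at (293,103). I'll confirm both in a crop and measure them.

```bash
cat > h.py <<'E'
import numpy as np, cv2
from station import env, viewer, monitor
def ray(c,uv,T=None):
    K=c["intrinsics"]; T=c["pose"] if T is None else T
    d=np.linalg.inv(K)@np.array([uv[0],uv[1],1.]); d=np.array([d[0],-d[1],-d[2]])
    return T[:3,3],T[:3,:3]@d
def onz(c,uv,z,T=None):
    o,d=ray(c,uv,T); return o+d*(z-o[2])/d[2]
def proj(c,p,T=None):
    T=c["pose"] if T is None else T
    q=T[:3,:3].T@(np.asarray(p)-T[:3,3]); q=c["intrinsics"]@np.array([q[0],-q[1],-q[2]]); return q[:2]/q[2]
E
python3 - <<'E'
from h import *
c=viewer.camera("top"); f=c["frame"]
cv2.imwrite("pics/crop1.png",cv2.resize(f[80:270,240:345],None,fx=4,fy=3.1*4/3.1,interpolation=cv2.INTER_CUBIC)[:,:])
cv2.imwrite("pics/crop1.png",cv2.resize(np.hstack([f[185:270,250:345],f[70:155,245:340]]),None,fx=4,fy=4,interpolation=cv2.INTER_CUBIC))
g=f.astype(int); 
for nm,(u0,v0,u1,v1),z in(("timer",(255,180,340,262),.05),("stop",(250,82,340,130),.04)):
    m=(g[v0:v1,u0:u1].min(2)>165).astype(np.uint8)
    cs=max(cv2.findContours(m,0,1)[0],key=cv2.contourArea)+[u0,v0]
    r=cv2.minAreaRect(cs); print(nm,r)
    for p in cv2.boxPoints(r): print(p,onz(c,p,z).round(4))
E
```

```text
timer ((296.46002197265625, 222.7200164794922), (53.80591583251953, 27.346715927124023), 70.55996704101562)
[274.6123  201.90155] [ 0.4051 -0.3212  0.05  ]
[300.40002 192.80002] [ 0.4201 -0.3662  0.05  ]
[318.30774 243.53848] [ 0.3318 -0.3952  0.05  ]
[292.52002 252.64001] [ 0.317  -0.3505  0.05  ]
stop ((293.22100830078125, 101.0897216796875), (68.85725402832031, 22.17278480529785), 10.784297943115234)
[257.32605 105.5383 ] [ 0.5772 -0.2937  0.04  ]
[261.47485  83.75711] [ 0.6163 -0.3017  0.04  ]
[329.11597  96.64114] [ 0.5913 -0.4214  0.04  ]
[324.96716 118.42233] [ 0.5523 -0.4131  0.04  ]
```

View pics/crop1.png

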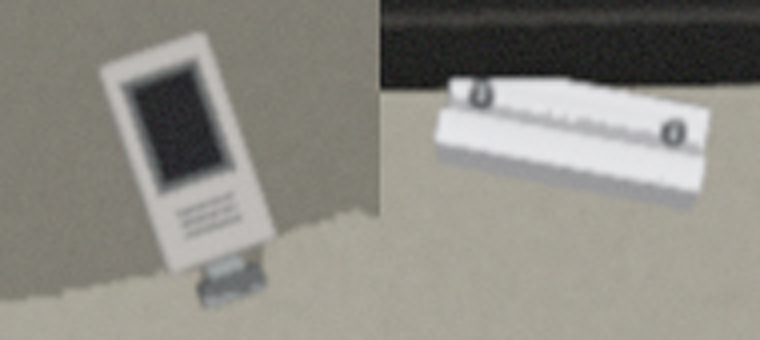

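The crop confirms it: white block with a dark window and grey bar, and a stop with screws on its flange behind and its face toward the robot. The sizes check out at 93x47 mm for the timer and 122 mm for the stop edge. Next I'll hover over the timer and check with the wrist camera.

```bash
cat >> h.py <<'E'
from scipy.spatial.transform import Rotation as Ro
def down(a, flip=0):
    # tool z down, tool x along heading a (timer x) or opposite
    a=a+np.pi*flip
    x=np.array([np.cos(a),np.sin(a),0]); z=np.array([0,0,-1.])
    return Ro.from_matrix(np.stack([x,np.cross(z,x),z],1)).as_rotvec()
def wT(c):
    T=np.eye(4); T[:3,:3]=Ro.from_rotvec(monitor.current_eef_rot()).as_matrix(); T[:3,3]=monitor.current_tcp_pos()
    return T@c["T_tool_cam"]
E
python3 - <<'E'
from h import *
for f in(0,1):
    for p,a in(([.3685,-.3583,.025],.321),([.3685,-.3583,.16],.321),([.515,-.344,.025],-.2056),([.41,-.32,.034],-.2056)):
        q=env.solve_ik(p,down(a,f)); print(f,a,None if q is None else np.round(q,2))
q0=monitor.current_q()
f=min((0,1),key=lambda f:abs((env.solve_ik([.3685,-.3583,.16],down(.321,f)) if env.solve_ik([.3685,-.3583,.16],down(.321,f)) is not None else np.full(6,99))[5]-q0[5]))
print("flip",f)
env.goto([.3685,-.3583,.16],down(.321,f)); 
T0=None
c=viewer.camera("wrist"); T=wT(c)
im=c["frame"]; cv2.imwrite("pics/w1.png",im)
print(monitor.current_t(),T.round(3).tolist())
for p in([.4051,-.3212,.05],[.4201,-.3662,.05],[.3318,-.3952,.05],[.317,-.3505,.05]): print(proj(c,p,T).round(1))
E
```

```text
0 0.321 [-0.84  0.47  1.79 -0.    0.88  0.41]
0 0.321 [-0.84  0.28  1.69 -0.    1.17  0.41]
0 -0.2056 [-0.65  0.66  1.47  0.    1.01  1.13]
0 -0.2056 [-0.73  0.47  1.77  0.    0.9   1.04]
1 0.321 None
1 0.321 None
1 -0.2056 [-0.65  0.66  1.47 -0.    1.01 -2.01]
1 -0.2056 [-0.73  0.47  1.77 -0.    0.9  -2.1 ]
flip 0
1.15 [[0.315, 0.922, 0.227, 0.434], [-0.949, 0.305, 0.076, -0.339], [0.001, -0.239, 0.971, 0.326], [0.0, 0.0, 0.0, 1.0]]
[251.1 149.8]
[315.  149.7]
[312.5 266.6]
[253.9 266.6]
```

View pics/w1.png

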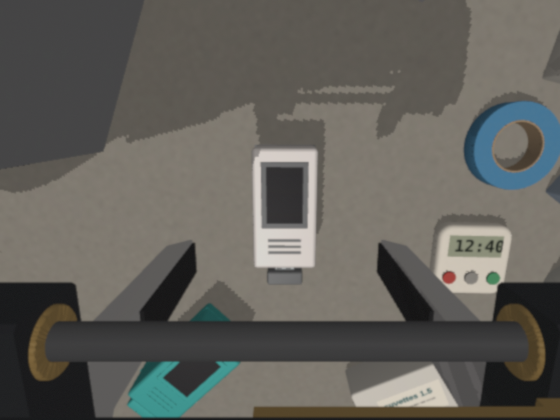

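The wrist view shows the timer corners at (254,149), (317,149), (254,267) and (316,267), within about 2 px of my prediction. Grasping.

```bash
python3 - <<'E'
from h import *
p0=np.array([.3685,-.3583]); a=-.2056; n=np.array([np.cos(a),np.sin(a)]); F=np.array([.5648,-.3534])
env.move_l([*p0,.025],speed=.1); env.grasp(); print("w",monitor.current_gripper_width()*94)
env.move_l([*p0,.08],speed=.1)
pre=F-n*(.048+.025)
env.goto([*pre,.08],down(a)); env.move_l([*pre,.028],speed=.08)
c=viewer.camera("wrist"); T=wT(c); cv2.imwrite("pics/w2.png",c["frame"])
y=np.array([-n[1],n[0]])
print(monitor.current_t(),monitor.current_tcp_pos(),monitor.current_force(),monitor.current_gripper_width()*94)
for s in(.06,0,-.06): print("stop pred",proj(c,[*(F+s*y),.04],T).round(1))
for s in(.025,-.025): print("timer end pred",proj(c,[*(pre+.048*n+s*y),.053],T).round(1))
E
```

```text
w 49.75061964540004
5.6583 [ 0.4936296  -0.33870417  0.02852359] [ 0.72042954 -0.06929278 -3.16211072] 49.61686356712517
stop pred [134.3 112. ]
stop pred [282.6 112.1]
stop pred [430.9 112.1]
timer end pred [217.8 178.3]
timer end pred [347.2 178.3]
```

View pics/w2.png

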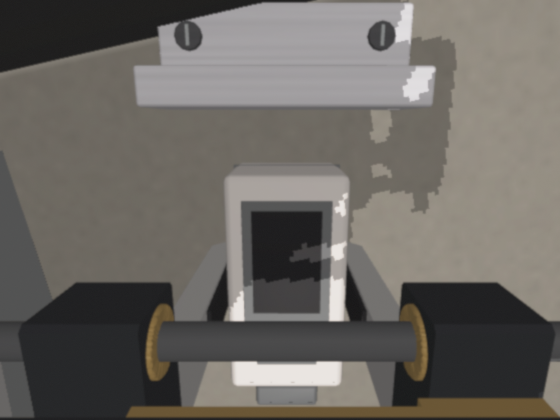

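Wrist view: the stop's top edge runs (136,106)–(434,106), parallel to the timer's plain end near v≈175. Timer and stop are both centred at u≈286. I'll lower it to the bench and slide it forward to contact.

```bash
python3 - <<'E'
from h import *
a=-.2056; n=np.array([np.cos(a),np.sin(a),0]); 
p=np.array([.49333,-.3385,.028]); f=lambda:np.array(monitor.current_force())
f0=f()
for z in(.027,.026,.0255,.025):
    p[2]=z; env.move_l(p,speed=.03); print(z,(f()-f0).round(1))
    if (f()-f0)[2]>1.5: break
p=p+n*.018; env.move_l(p,speed=.05); fb=f(); print("base",fb.round(1))
d=.018
while d<.034:
    d+=.001; p=p+n*.001; env.move_l(p,speed=.02); c=(f()-fb)@n; print(round(d,4),c.round(2))
    if c<-5: break
print(monitor.current_t(),monitor.current_tcp_pos())
env.release(); print(monitor.current_tcp_pos())
p[2]=.16; env.move_l(p,speed=.2)
c=viewer.camera("top"); cv2.imwrite("pics/t2.png",c["frame"])
c=viewer.camera("wrist"); cv2.imwrite("pics/w3.png",c["frame"]); T=wT(c)
np.savez("w3.npz",K=c["intrinsics"],T=T)
print(monitor.current_t(),p)
E
```

```text
0.027 [-0.6 -0.2  0.6]
0.026 [-0.1  0.3  0.3]
0.0255 [-0.4 -0.1  0.9]
0.025 [-0.9 -0.3 -0. ]
base [ 1.4  0.5 -1.7]
0.019 -1.02
0.02 -2.0
0.021 -2.0
0.022 -1.98
0.023 -2.19
0.024 -2.25
0.025 -1.74
0.026 -3.46
0.027 -12.82
9.4167 [ 0.51888296 -0.34383338  0.02498328]
[ 0.51977199 -0.34402703  0.02500626]
11.175 [ 0.51976134 -0.34401217  0.16      ]
```

View pics/w3.png

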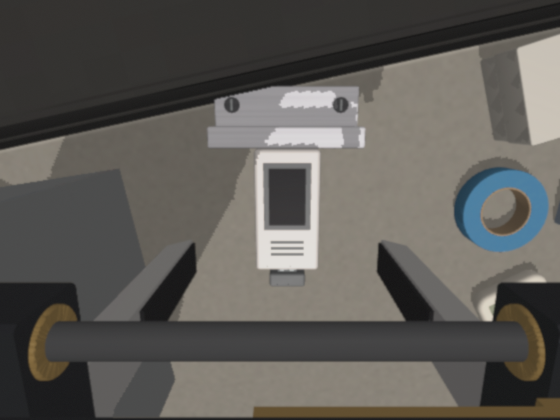

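The timer sits flush against the stop, its end at v≈150, centred at u≈287 against 286 for the stop. Its bar is still out at (287,279). Now I'll press the bar with closed fingers.

```bash
python3 - <<'E'
from h import *
a=-.2056; n=np.array([np.cos(a),np.sin(a),0]); C=np.array([.5196,-.344,0])
f=lambda:np.array(monitor.current_force())
p=C-n*.102; 
env.grasp(); env.move_l([*p[:2],.16],speed=.25); env.move_l([*p[:2],.033],speed=.15)
p[2]=.033; fb=f(); print(monitor.current_t(),fb.round(1))
p=p+n*.016; env.move_l(p,speed=.06); d=.086; print((f()-fb)@n)
while d>.056:
    d-=.001; p=p+n*.001; env.move_l(p,speed=.02); c=(f()-fb)@n; print(round(d,4),c.round(1),round(float((C-monitor.current_tcp_pos())@n),4))
    if c<-20: break
print(monitor.current_t())
E
```

```text
14.15 [-0.3  0.1  0.1]
0.09801708225707075
0.085 0.8 0.0851
0.084 0.2 0.084
0.083 0.6 0.083
0.082 1.0 0.082
0.081 -0.5 0.0809
0.08 0.5 0.08
0.079 0.3 0.079
0.078 -0.1 0.078
0.077 -5.6 0.0774
0.076 -6.0 0.0765
0.075 -4.8 0.0755
0.074 -5.3 0.0745
0.073 -5.4 0.0735
0.072 -5.2 0.0725
0.071 -5.9 0.0715
0.07 -4.8 0.0705
0.069 -7.3 0.0698
0.068 -15.8 0.0697
0.067 -23.2 0.0696
19.3167
```

Contact came at 0.0777 and the hard stop at 0.0697, which is 8 mm of travel. I'll retreat and check.

```bash
python3 - <<'E'
from h import *
a=-.2056; n=np.array([np.cos(a),np.sin(a),0]); C=np.array([.5196,-.344,0])
p=C-n*.105; env.move_l([*p[:2],.033],speed=.08); env.move_l([*p[:2],.16],speed=.2)
env.move_l([*C[:2],.16],speed=.2)
c=viewer.camera("wrist"); w=c["frame"]; t=viewer.camera("scene")["frame"]
cv2.imwrite("pics/w4.png",np.hstack([cv2.resize(w[80:310,190:390],None,fx=2,fy=2),cv2.resize(t[150:380,220:420],None,fx=1.9,fy=2)]))
print(monitor.current_t(),monitor.current_force())
E
```

```text
21.5 [ 0.02205156 -0.13651385  0.64429934]
```

View pics/w4.png

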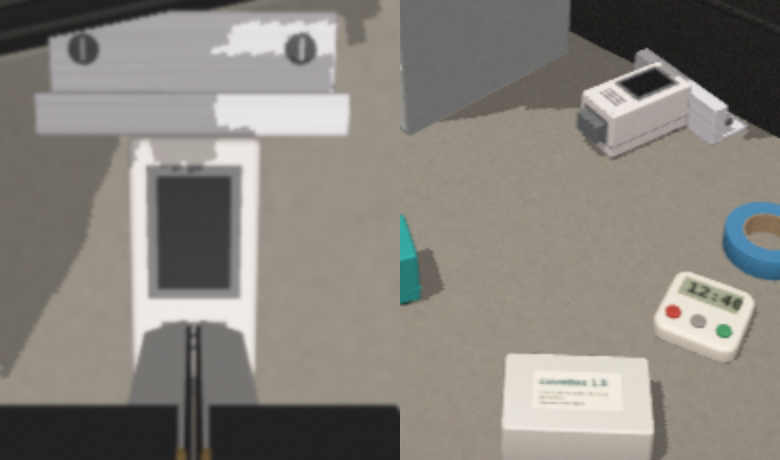

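The wrist view shows the timer still square against the stop, and in the scene view the cap sits flush on the end wall. The robot is clear, so I'm handing in.

```bash
python3 -c "
from station import env,monitor
env.finish_job(); print(monitor.current_t())"
```

```text
the job is handed in; nothing more can be done
the job is handed in; nothing more can be done
```

The timer is standing upright against the bench stop with its push bar pressed fully in. I handed the job in at about 21.5 s of the 40 s limit.

- **Placing:** I gripped the white timer across its width, turned it square to the stop and slid it along the bench until its plain end touched. The contact force rose to about 13 N. It sits within about 1 mm of the middle of the stop.
- **Pressing:** I pressed the bar level with closed fingers. It moved 8 mm at 5–7 N, then hit its hard stop, where I stopped pushing at 23 N.
- **Last checks:** After I backed the arm off, the pictures showed the timer still flush against the stop, the bar's cap flush with the end wall, and the gripper clear of everything. I never touched the turquoise look-alike.
- **Disagreement:** In the wrist view, the stop was about 2.4 mm further away than I had measured from the top camera. Sliding until contact made up for this. No checks failed.

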